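Turn out a parts cup for counting

TASK

The cup of brass nuts hangs by two pins in a tipping stand and has a black handle bar: turn it over on its pins so that it stands mouth down on the white plate, then lift it straight up off the nuts so that they stay behind in one heap inside the red circle. Set the cup down mouth down, wholly on the round cork pad, let go of it, and leave the loupe, the tin, the green and white bar and the caliper where they are.

Things in the scene. Friction and masses are not known exactly. Their poses are not given: they have to be found in the camera images.
- tip_stand: Blue tipping stand, fixed to the bench. Origin on the bench under the pin axis, z up, x along the pin axis. At +y a low step (8 mm above the bench, y 0 to +78 mm, 88 mm wide), where the cup starts upright; at -y a raised block with a white non-slip top (40 mm high, y 0 to -96 mm, 100 mm wide), on to which it is turned over. Axes of the cup at the start are parallel to these.
- yoke_axis (a point): Point on the pin axis midway between the yokes, 45 mm above the bench. Yokes: steel posts at x = +-34 mm (8 mm in x, 22 mm in y, tops 56 mm above the bench), each with an upright slot 8 mm wide, open at the top; the cup's pins rest and turn freely there (no spring or latch) and lift out upwards. Axes as tip_stand.
- plate_center (a point): Centre of the printed red circle (44 mm radius) on the white top, 40 mm above the bench, at y = -43 mm of tip_stand; axes as tip_stand. The cup stands centred here when it has turned over by half a turn.
- cup: Loose round aluminium cup, 42 mm high, outside diameter 58 mm up to 24 mm from its bottom, then flaring to 84 mm at the mouth, wall and bottom 3 mm, 0.18 to 0.29 kg, with five nuts in it. Origin at the centre of its underside, z towards the mouth. Upside down its bottom is 42 mm above what it stands on, its pins 5 mm, its bar 18 mm; it can then be gripped from above round the bottom, closing along x.
- cup_pins (a point): Point midway between the cup's two pins, at y = -43 mm, z = 37 mm of cup. Each pin is 6 mm thick and stands out along x, 19 to 43 mm from here, from a lug 6 mm thick, 8 mm high at x = +-22 mm. Axes as cup.
- cup_mouth (a point): Centre of the cup's rim plane, 42 mm from its underside; axes as cup.
- cup_bar (a point): Middle of the cup's handle bar, at y = +88 mm, z = 24 mm of cup: a round black bar 8 mm thick along x, 54 mm free between its legs, 46 mm from its centre line to the rim. As the cup turns over, it makes a half circle of 132 mm radius about the pin axis, over the top (177 mm above the bench); it can turn between lightly gripping fingers. Axes as cup.
- cork_pad: Round cork pad, fixed, 130 mm across, 4 mm thick, on the bench to the right of the stand. Origin at the centre of its underside.
- pad_top (a point): Centre of the cork pad's top, 4 mm above the bench.
- loupe: Black eye loupe, 32 mm across, 28 mm high; bystander. Origin at the centre of its underside.
- paste_tin: Round tin of paste, 69 mm across, 28 mm high; bystander. Origin at the centre of its underside.
- compound_green: Green and white bar of polishing compound, 35x95x27 mm; bystander. Origin at the centre of its underside, long side along y.
- caliper: Digital caliper lying flat, 60x170x9 mm; bystander. Origin at the centre of its underside, long side along y.
- nut_0: Brass square nut, 15 by 15 mm, 7 mm high, 11 g, at first in the cup, in which it slides easily: it slides out when the cup has tipped a little past level, and lies still on the white top. Origin at the centre of one face, z along its hole.
- nut_1: Brass square nut, 15 by 15 mm, 7 mm high, 11 g, at first in the cup, in which it slides easily: it slides out when the cup has tipped a little past level, and lies still on the white top. Origin at the centre of one face, z along its hole.
- nut_2: Brass square nut, 15 by 15 mm, 7 mm high, 11 g, at first in the cup, in which it slides easily: it slides out when the cup has tipped a little past level, and lies still on the white top. Origin at the centre of one face, z along its hole.
- nut_3: Brass square nut, 15 by 15 mm, 7 mm high, 11 g, at first in the cup, in which it slides easily: it slides out when the cup has tipped a little past level, and lies still on the white top. Origin at the centre of one face, z along its hole.
- nut_4: Brass square nut, 15 by 15 mm, 7 mm high, 11 g, at first in the cup, in which it slides easily: it slides out when the cup has tipped a little past level, and lies still on the white top. Origin at the centre of one face, z along its hole.
Not all that is in view belongs to the job. Leave any orange look-alike of the cup alone.

How it is judged:
On the way, in this order (a step that is already met when the one before it is completed fails the run):
1. the cup stands mouth down, flat on the white plate over the circle (angle between cup's own z axis and vertical above 3 rad and horizontal distance between cup_mouth and plate_center below 0.008 m and z of cup_mouth in the frame of plate_center below 0.004 m), for 0.2 s.
2. the cup is lifted straight up, still mouth down and over the circle (within 15 mm), its rim 35 mm or more above the plate (angle between cup's own z axis and vertical above 3 rad and horizontal distance between cup_mouth and plate_center below 0.015 m and z of cup_mouth in the frame of plate_center above 0.035 m).
At the end, for the whole second after the job is handed in: All five nuts lie at rest on the white plate with their centres inside the red circle (within 44 mm of its centre), and the cup stands mouth down, flat and at rest, on the cork pad with its mouth's centre within 23 mm of the pad's centre (horizontal distance between each of nut_0, nut_1, nut_2, nut_3, nut_4 and plate_center below 0.044 m and z of nut_0 in the frame of plate_center between -0.003 and 0.035 m and linear speed of each of nut_0, nut_1, nut_2, nut_3, nut_4, cup below 0.02 m/s and z of nut_1 in the frame of plate_center between -0.003 and 0.035 m and z of nut_2 in the frame of plate_center between -0.003 and 0.035 m and z of nut_3 in the frame of plate_center between -0.003 and 0.035 m and z of nut_4 in the frame of plate_center between -0.003 and 0.035 m and angle between cup's own z axis and vertical above 3 rad and horizontal distance between cup_mouth and pad_top below 0.023 m and z of cup_mouth in the frame of pad_top below 0.004 m); the robot touches nothing.
It fails at once if a bystander (loupe) is moved by more than 20 mm (distance of loupe from where it was at the start of the episode above 0.02 m).
It fails at once if a bystander (paste_tin) is moved by more than 20 mm (distance of paste_tin from where it was at the start of the episode above 0.02 m).
It fails at once if a bystander (compound_green) is moved by more than 20 mm (distance of compound_green from where it was at the start of the episode above 0.02 m).
It fails at once if a bystander (caliper) is moved by more than 20 mm (distance of caliper from where it was at the start of the episode above 0.02 m).
It also fails if it takes over 64 s, if anything falls off the work surface, if the arm or the gripper's body presses on something with over 40 N, if the wrist force passes 120 N, or if a joint passes its speed limit or range.

ROBOT

A 6-joint arm with a two-finger parallel gripper is mounted at the origin on a cart in front of the work surface, level with it; the furniture and walls round the work are solid. World frame = base frame: x ahead of the robot, y to its left, z up, the work surface at z = 0. Lengths are in m, angles in rad, forces in N, time in s.
With the tool pointing down it reaches from about 0.4 to 0.825 m from the base axis. Payload 7 kg.
Tool frame: the origin (TCP) lies between the finger pads; the fingertips stand 8 mm ahead of it and the grasp point (between the pads) lies 11 mm behind it (arm.finger_overhang is the distance from the TCP to the fingertips, in m); z points along the fingers, y is the line along which they close (so a half turn about z gives the same grasp; the last joint's range is limited). The gripper opens to 88 mm and grips with 3 to 60 N. Pads are 19 mm wide; open, the fingers measure 130 mm over their backs; the gripper's body (78 mm by 193 mm) begins 47 mm behind the grasp point.
Start: joints at [1.414, 0.359, 0.012, 0, -1.224, -0.288], TCP at [0.29, 0.609, 0.208] pointing down, gripper open.
Joint ranges: [-3.07, 3.07], [-1.43, 2.12], [-1.02, 1.25], [-3.03, 1.67], [-3.05, -0], [-3.03, 3.03]. Speed limits (rad/s): [2.39, 2.39, 3.01, 3.14, 3.14, 3.14].

INTERFACE

Orientations are given as [roll, pitch, yaw] about the fixed x, y, z axes, in that order (R = Rz(yaw) Ry(pitch) Rx(roll)).
In Python, from station import arm gives the robot as it stands.
- The arm moves only by the tool move_arm, never from a script. Its argument "rows" is text: rows parted by semicolons, each of 7 numbers parted by spaces: the turn, a rotation vector about the tool's x, y, z in degrees, then the shift along the tool's x, y, z in m, then the finger opening in m, from 0 to 0.0876. A call has 1 to 8 rows; each row shifts and turns the commanded pose from where the row before left it, along the tool's axes as they then stand; what a row does not reach is not made up. A row lasts 1/8 s, in which the tool goes at most 62.5 mm and 10.7 degrees, less where a joint would pass 70% of its speed; a pose out of reach is approached as far as the arm can. A call is refused whole if a number of a shift passes 0.0625 or a number of a turn 10.7, either way. A call with a gripper value outside its range is refused whole. The fingers move at their own pace and stop on an object; "squeeze" is the grip in N (left out, the last holds). Time passes only in rows, so rows that do not move let the fingers close. It gives the time, the measured TCP pose, the force, the opening and the grip force at its end, in the units of the state.
- arm.get_state(): the state, without advancing time (a new reading comes with each control period).
- arm.grab_frame(name): name is "scene" or "top" or "wrist"; returns (picture, depth): 480x640x3 uint8, blue, green, red; 480x640 float32, m along the optical axis (not along the pixel's ray), 0 where there is no reading.
- arm.camera_model(name): a dict with "mtx" (3x3 intrinsics, pixels), "camera_from_world" (4x4, takes a point from world to camera coordinates); the wrist camera has in their place "mount" (4x4, takes a point from camera to tool coordinates, whose origin is the TCP and whose axes are the flange's). Camera axes: x right, y down, z forward; pixel columns grow to the right and rows downward; lengths in m; the calibration is good to about 2 mm. A picture is of the moment at which its call begins: read the wrist's pose just before it. camera_model takes no time and is no camera call.
- arm.job_done(): hands the job in; it is judged then, once.
The state is a dict: "t": time; "q": joint angles; "qd": joint speeds; "joint_efforts": joint torques, N m; "eef_pos": TCP position; "ee_rot": TCP orientation; "force": force on the tool from outside, world axes, zero at the start; "moment": the same for the moment, N m; "width": finger opening in m; "gripper_force": force on a finger pad.
Only numpy, scipy, OpenCV 4.12 (cv2) and the standard library are available. Lean on these libraries where they do the work, as an engineer would, in place of code of your own. Each camera call takes 0.05 s, during which the arm holds its last target. There are 200 camera calls.

## Working session

There is one attempt and no reset: what is moved stays moved. The work goes in short steps, Python scripts to look and compute and a tool call to move; the robot and the scene stay as the last step left them, time stands still between calls to the robot, and variables do not carry over. Pictures are saved under pics/ and viewed, at most 10 in all, crops included, and the job is handed in when it is done.

Besides the shell and the picture viewer there is one more tool, called after "Emit:" as a command line: name --argument value ..., lists and objects as JSON in quotes. move_arm: Moves the arm, as the interface text tells. Its arguments: {"type":"object","properties":{"rows":{"type":"string"},"squeeze":{"type":"number"}},"required":["rows"]}

```bash
ls; mkdir -p pics; python3 - <<'E'
from station import arm
import cv2,numpy as np
for n in("scene","top"):
    p,d=arm.grab_frame(n); cv2.imwrite(f"pics/{n}0.png",p); np.save(f"pics/{n}0.npy",d)
    m=arm.camera_model(n);print(n,m)
s=arm.get_state();print(s)
E
```

```text
pics
scene {'mtx': array([[490.03192189,   0.        , 318.55341725],
       [  0.        , 490.03192189, 239.92384522],
       [  0.        ,   0.        ,   1.        ]]), 'camera_from_world': array([[ 0.58726926, -0.8092609 , -0.01454718, -0.36157546],
       [-0.61841281, -0.43703305, -0.65312151,  0.38989429],
       [ 0.5221881 ,  0.39255435, -0.75711338,  0.91453972],
       [ 0.        ,  0.        ,  0.        ,  1.        ]])}
top {'mtx': array([[551.27960127,   0.        , 314.50519201],
       [  0.        , 551.27960127, 236.83543662],
       [  0.        ,   0.        ,   1.        ]]), 'camera_from_world': array([[ 8.42771430e-03, -9.99961419e-01,  2.47689003e-03,
        -2.33418053e-02],
       [-9.80304761e-01, -8.75074837e-03, -1.97296731e-01,
         5.77561573e-01],
       [ 1.97310793e-01, -7.65346615e-04, -9.80340688e-01,
         1.07876714e+00],
       [ 0.00000000e+00,  0.00000000e+00,  0.00000000e+00,
         1.00000000e+00]])}
{'t': 0.1, 'q': array([ 1.41408005e+00,  3.59312792e-01,  1.11288566e-02, -2.91680730e-04,
       -1.22410508e+00, -2.88103061e-01]), 'qd': array([ 0.00172187, -0.00114613,  0.00166856,  0.00033424, -0.00072824,
        0.00023387]), 'joint_efforts': array([-1.71730015e-03, -5.84162164e+01,  2.93752939e+01,  7.01558724e+00,
        1.02315238e-02, -3.62119977e-05]), 'eef_pos': array([0.29027801, 0.60886798, 0.20741163]), 'ee_rot': array([ 3.14008357e+00, -1.61249260e-04, -4.44918534e-01]), 'force': array([-0.73086211,  0.51860291, -0.53556677]), 'moment': array([ 0.0020204 , -0.00695438, -0.0220616 ]), 'gripper_force': 0.0, 'width': 0.08772326712399509}
```

View pics/top0.png

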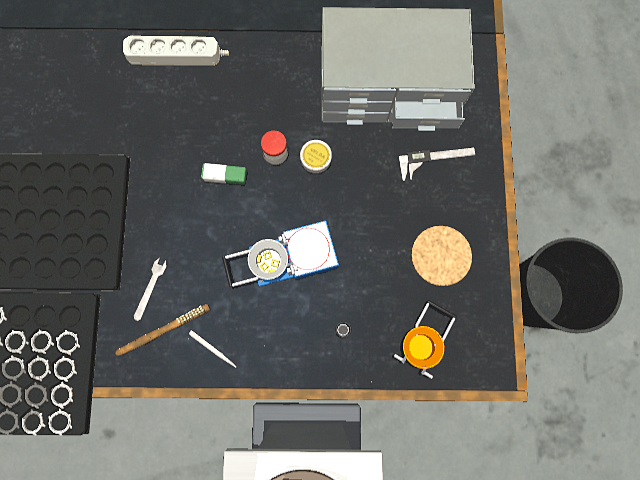

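View pics/scene0.png

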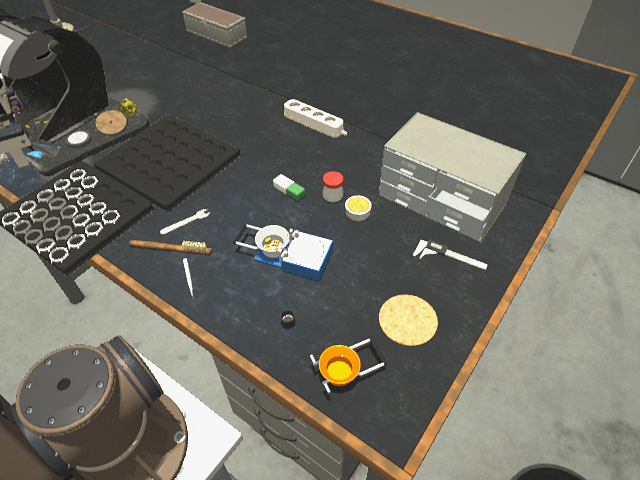

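```bash
cat > h.py <<'E'
import numpy as np,cv2
from station import arm
def ray(n,uv,z,m=None):
    m=m or arm.camera_model(n);T=np.linalg.inv(m["camera_from_world"])
    d=T[:3,:3]@np.linalg.inv(m["mtx"])@np.array([uv[0],uv[1],1.]);o=T[:3,3]
    return o+d*(z-o[2])/d[2]
def proj(n,P):
    m=arm.camera_model(n);p=m["camera_from_world"]@np.append(P,1);p=m["mtx"]@p[:3];return p[:2]/p[2]
E
python3 - <<'E'
from h import *
p=cv2.imread("pics/top0.png")
b,g,r=[p[...,i].astype(int) for i in range(3)]
def pts(mask,x0,x1,y0,y1):
    ys,xs=np.nonzero(mask[y0:y1,x0:x1]);return np.stack([xs+x0,ys+y0],1).astype(np.float32)
red=pts((r-g>40)&(r-b>30)&(r>120),286,335,222,278)
W=np.array([ray("top",u,.04)[:2] for u in red],np.float32)
def circ(W):
    A=np.c_[2*W,np.ones(len(W))];s=np.linalg.lstsq(A,(W**2).sum(1),rcond=None)[0];return s[:2],np.sqrt(s[2]+s[0]**2+s[1]**2)
print("red",len(W),circ(W))
ck=pts((r-b>40)&(r>140),405,480,220,292);c,s,a=cv2.fitEllipse(cv2.convexHull(ck));print("cork",c,s,ray("top",c,.004))
bl=pts((b-r>40)&(b>90),225,345,215,290);print("blue",len(bl),bl.min(0),bl.max(0))
wh=pts((r>225)&(g>225)&(b>225),285,345,218,282)
rc=cv2.minAreaRect(np.array([ray("top",u,.04)[:2] for u in wh],np.float32));print("white",rc)
c=cv2.resize(p[215:295,215:345],None,fx=6,fy=6,interpolation=cv2.INTER_CUBIC);cv2.imwrite("pics/crop.png",c)
E
```

```text
red 99 (array([ 0.5565828 , -0.00454378]), np.float64(0.0441083722953523))
cork (441.4099426269531, 255.2461700439453) (58.932029724121094, 61.55294418334961) [ 0.55063365 -0.29119405  0.004     ]
blue 453 [249. 220.] [338. 286.]
white ((0.5553020238876343, -0.001634150743484497), (0.0950254574418068, 0.10528639703989029), 15.86913013458252)
```

View pics/crop.png

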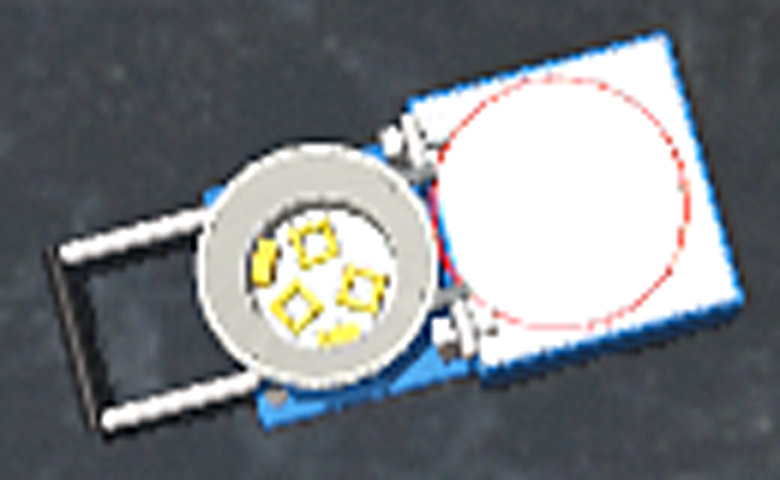

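```bash
python3 - <<'E'
from h import *
P=np.array([.5566,-.0045]);
for uv,z in(((267.8,259.2),.05),((227.7,271.7),.032)):
    w=ray("top",uv,z)[:2];d=w-P;print(w,np.hypot(*d),np.degrees(np.arctan2(-d[0],d[1])))
# bar refine from scene depth/top depth
d=np.load("pics/top0.npy")
m=arm.camera_model("top");T=np.linalg.inv(m["camera_from_world"])
def X(u,v):return (T@np.append(np.linalg.inv(m["mtx"])@[u,v,1]*d[v,u],1))[:3]
for uv in((308,250),(268,260),(228,272),(227,269),(229,275),(441,255),(250,250)):print(uv,X(*uv).round(4))
print(arm.camera_model("wrist"))
E
```

```text
[0.5314597  0.07738501] 0.08565739911904978 17.06751340687324
[0.50726136 0.16168362] 0.17335310212469973 16.53575070372703
(308, 250) [ 0.5525 -0.0051  0.0436]
(268, 260) [0.5356 0.08   0.013 ]
(228, 272) [0.5057 0.1599 0.0389]
(227, 269) [0.5121 0.1624 0.0381]
(229, 275) [0.5    0.1582 0.0351]
(441, 255) [ 0.5509 -0.2899  0.0058]
(250, 250) [0.5498 0.1142 0.0534]
{'mtx': array([[413.03261714,   0.        , 317.42776005],
       [  0.        , 413.03261714, 243.36218293],
       [  0.        ,   0.        ,   1.        ]]), 'mount': array([[ 6.79652096e-04, -9.66716054e-01, -2.55850756e-01,
         6.86395865e-02],
       [ 9.99999407e-01,  4.39214196e-04,  9.96894762e-04,
         6.59684008e-04],
       [-8.51340887e-04, -2.55851282e-01,  9.66715779e-01,
        -1.77650138e-01],
       [ 0.00000000e+00,  0.00000000e+00,  0.00000000e+00,
         1.00000000e+00]])}
```

Candidates for the cup are the aluminium cup with a black bar at top-image (268,260) and the orange look-alike at (424,348). The crop shows the aluminium one with its five nuts, in the blue stand, bar at (228,272). That one is the target. Distances also fit the drawing: 85.7 mm measured against 86, and 173.4 against 174. Stand yaw is about 16.6°.

```bash
cat >> h.py <<'E'
from scipy.spatial.transform import Rotation as Ro
def plan(tgt,yawdeg,n):
    s=arm.get_state();p=np.array(s["eef_pos"]);R0=Ro.from_euler("xyz",s["ee_rot"])
    R1=Ro.from_euler("xyz",[180,0,yawdeg],degrees=True);rv=(R0.inv()*R1).as_rotvec();st=(np.array(tgt)-p)/n
    print("yaw",np.degrees(s["ee_rot"]).round(2),"dist/row",np.linalg.norm(st))
    for i in range(n):
        R=R0*Ro.from_rotvec(rv*i/n);print((np.degrees(rv)/n).round(2),(R.inv().apply(st)).round(4))
E
python3 -c "
from h import *
plan([.49,.20,.18],16.6,8)"
```

```text
yaw [ 1.7991e+02 -1.0000e-02 -2.5490e+01] dist/row 0.056983179118655025
[ 0.01  0.   -5.26] [0.0445 0.0354 0.0035]
[ 0.01  0.   -5.26] [0.0411 0.0393 0.0035]
[ 0.01  0.   -5.26] [0.0373 0.0429 0.0035]
[ 0.01  0.   -5.26] [0.0332 0.0462 0.0035]
[ 0.01  0.   -5.26] [0.0289 0.049  0.0035]
[ 0.01  0.   -5.26] [0.0242 0.0515 0.0035]
[ 0.01  0.   -5.26] [0.0194 0.0535 0.0034]
[ 0.01  0.   -5.26] [0.0144 0.055  0.0034]
```

Emit:
move_arm --rows "0 0 -5.26 0.0445 0.0354 0.0035 0.08; 0 0 -5.26 0.0411 0.0393 0.0035 0.06; 0 0 -5.26 0.0373 0.0429 0.0035 0.04; 0 0 -5.26 0.0332 0.0462 0.0035 0.036; 0 0 -5.26 0.0289 0.049 0.0035 0.036; 0 0 -5.26 0.0242 0.0515 0.0035 0.036; 0 0 -5.26 0.0194 0.0535 0.0034 0.036; 0 0 -5.26 0.0144 0.055 0.0034 0.036" --squeeze 6

```text
t: 1.1
eef_pos: [0.4904, 0.1986, 0.1803]
ee_rot: [-3.142, 0.0, 0.293]
force: [0.9, 0.6, -0.6]
width: 0.0361
gripper_force: 0.0
```

```bash
python3 -c "
from h import *
plan([.507,.162,.10],16.6,3)"
```

```text
yaw [-180.      0.     16.79] dist/row 0.02993413182777361
[-0.    0.    0.06] [0.0018 0.0133 0.0268]
[-0.    0.    0.06] [0.0018 0.0133 0.0268]
[-0.    0.    0.06] [0.0018 0.0133 0.0268]
```

Emit:
move_arm --rows "0 0 0.06 0.0018 0.0133 0.0268 0.036;0 0 0.06 0.0018 0.0133 0.0268 0.036;0 0 0.06 0.0018 0.0133 0.0268 0.036;0 0 0 0 0 0 0.036;0 0 0 0 0 0 0.036"

```text
t: 1.72
eef_pos: [0.507, 0.1641, 0.1008]
ee_rot: [3.142, -0.001, 0.287]
force: [0.0, 0.2, 0.6]
width: 0.0356
gripper_force: 0.0
```

```bash
python3 - <<'E'
from h import *
s=arm.get_state();p,d=arm.grab_frame("wrist");m=arm.camera_model("wrist")
T=np.eye(4);T[:3,:3]=Ro.from_euler("xyz",s["ee_rot"]).as_matrix();T[:3,3]=s["eef_pos"]
np.save("pics/w1T.npy",T@m["mount"]);print(s["eef_pos"],s["ee_rot"],s["force"])
np.save("pics/w1d.npy",d);cv2.imwrite("pics/w1.png",p)
E
```

```text
[0.50703316 0.16410954 0.10080345] [ 3.14151693e+00 -6.92133382e-04  2.86680111e-01] [0.02666395 0.2367707  0.56359346]
```

View pics/w1.png

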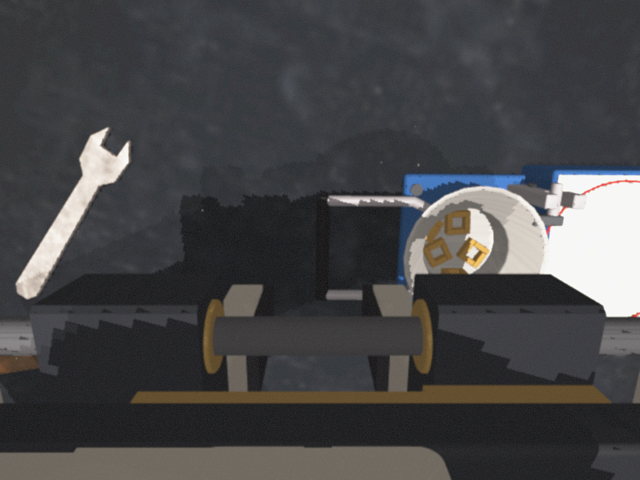

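The wrist view shows the black bar from (322,197) to (322,297), centred between the fingers and square to them. I'll measure it.

```bash
python3 - <<'E'
from h import *
M=np.load("pics/w1T.npy");K=arm.camera_model("wrist")["mtx"]
def w(u,v,z):
    d=M[:3,:3]@np.linalg.inv(K)@[u,v,1.];return (M[:3,3]+d*(z-M[2,3])/d[2]).round(4)
a,b=w(322.5,200,.032),w(322.5,296,.032);print(a,b,(a+b)/2,np.linalg.norm(a-b))
p=cv2.imread("pics/w1.png");print(p[245,306:340].sum(1),p[220,306:340].sum(1))
plan([.507,.162,.022],16.6,4)
E
```

```text
[0.5367 0.169  0.032 ] [0.4775 0.1513 0.032 ] [0.5071  0.16015 0.032  ] 0.061789400385503
[114 101  99  96 112 104 110 109  84 101  97 104  70  96  93  82  77  78
  78  86 100  88  80 108 117 103 122 122 125 129 121 123 123 124] [103 108 104 111 111 117 113 127 109 115  95  60  87  93  70  83  81  83
  98  82  98  96  70  97  92  87 109 100 103 104 102 116  99 114]
yaw [-1.7998e+02 -9.0000e-02  1.6440e+01] dist/row 0.01979674180852131
[-0.   -0.02 -0.04] [-0.0002  0.0006  0.0198]
[-0.   -0.02 -0.04] [-0.0002  0.0006  0.0198]
[-0.   -0.02 -0.04] [-0.0002  0.0006  0.0198]
[-0.   -0.02 -0.04] [-0.0002  0.0006  0.0198]
```

Emit:
move_arm --rows "0 0 0 0 0.001 0.0198 0.036;0 0 0 0 0.001 0.0198 0.036;0 0 0 0 0.0005 0.0198 0.036;0 0 0 0 0.0005 0.0194 0.036;0 0 0 0 0 0 0.036;0 0 0 0 0 0 0.003;0 0 0 0 0 0 0.003;0 0 0 0 0 0 0.003" --squeeze 6

```text
t: 2.78
eef_pos: [0.5079, 0.1612, 0.022]
ee_rot: [-3.141, -0.001, 0.287]
force: [0.0, 0.2, -1.5]
width: 0.0117
gripper_force: 0.0
```

Emit:
move_arm --rows "0 0 0 0 0 0 0.003;0 0 0 0 0 0 0.003;0 0 0 0 0 0 0.003"

```text
t: 3.15
eef_pos: [0.5074, 0.1608, 0.0213]
ee_rot: [3.142, 0.0, 0.286]
force: [0.8, -0.5, -0.8]
width: 0.0031
gripper_force: 0.0
```

```bash
python3 - <<'E'
import numpy as np
def b(f):
    f=np.radians(f);return np.array([131*np.cos(f)+13*np.sin(f),131*np.sin(f)-13*np.cos(f)])
f=np.r_[0:180.1:6]
for i in range(len(f)-1):
    d=-(b(f[i+1])-b(f[i]))/1000;print(f[i+1],d.round(4))
E
```

```text
6.0 [-0.0006 -0.0138]
12.0 [ 0.0008 -0.0138]
18.0 [ 0.0022 -0.0136]
24.0 [ 0.0036 -0.0133]
30.0 [ 0.005  -0.0128]
36.0 [ 0.0063 -0.0122]
42.0 [ 0.0076 -0.0115]
48.0 [ 0.0087 -0.0107]
54.0 [ 0.0098 -0.0097]
60.0 [ 0.0108 -0.0086]
66.0 [ 0.0116 -0.0074]
72.0 [ 0.0123 -0.0062]
78.0 [ 0.0129 -0.0049]
84.0 [ 0.0133 -0.0035]
90.0 [ 0.0136 -0.0021]
96.0 [ 0.0138 -0.0006]
102.0 [0.0138 0.0008]
108.0 [0.0136 0.0022]
114.0 [0.0133 0.0036]
120.0 [0.0128 0.005 ]
126.0 [0.0122 0.0063]
132.0 [0.0115 0.0076]
138.0 [0.0107 0.0087]
144.0 [0.0097 0.0098]
150.0 [0.0086 0.0108]
156.0 [0.0074 0.0116]
162.0 [0.0062 0.0123]
168.0 [0.0049 0.0129]
174.0 [0.0035 0.0133]
180.0 [0.0021 0.0136]
```

```bash
python3 - <<'E'
from h import *
p,d=arm.grab_frame("wrist");cv2.imwrite("pics/w2.png",p)
q,_=arm.grab_frame("scene")
c=cv2.resize(q[190:290,210:350],None,fx=4,fy=4,interpolation=cv2.INTER_CUBIC)
o=np.zeros((600,800,3),np.uint8);o[:400,:560]=c;o[400:,:]=0
w=cv2.resize(p[150:400,150:500],None,fx=.6,fy=.6);o[410:410+w.shape[0],0:w.shape[1]]=w
t,_=arm.grab_frame("top");t=cv2.resize(t[215:295,215:345],None,fx=2.4,fy=2.4,interpolation=cv2.INTER_CUBIC);o[405:405+t.shape[0],300:300+t.shape[1]]=t[:195]
cv2.imwrite("pics/c2.png",o)
E
```

```text
(no output)
```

View pics/c2.png

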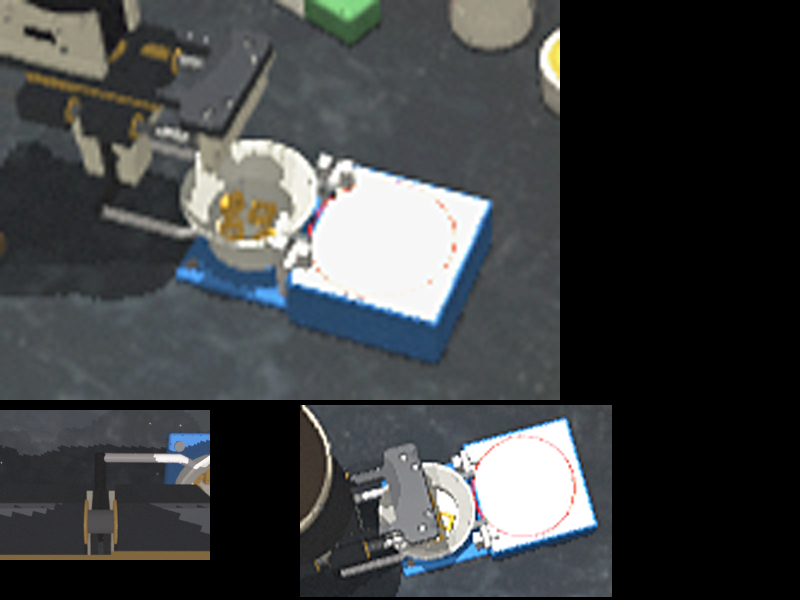

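```bash
python3 - <<'E'
from h import *
p=cv2.imread("pics/w2.png")[180:400,220:430]
p=np.clip(p.astype(float)*2.2,0,255).astype(np.uint8)
cv2.imwrite("pics/w2c.png",cv2.resize(p,None,fx=2.7,fy=2.7,interpolation=cv2.INTER_CUBIC))
s=arm.get_state();print(s["width"],s["gripper_force"],s["force"])
E
```

```text
0.0031143181976232832 0.0 [-0.50606149 -0.39958409  0.29924409]
```

View pics/w2c.png

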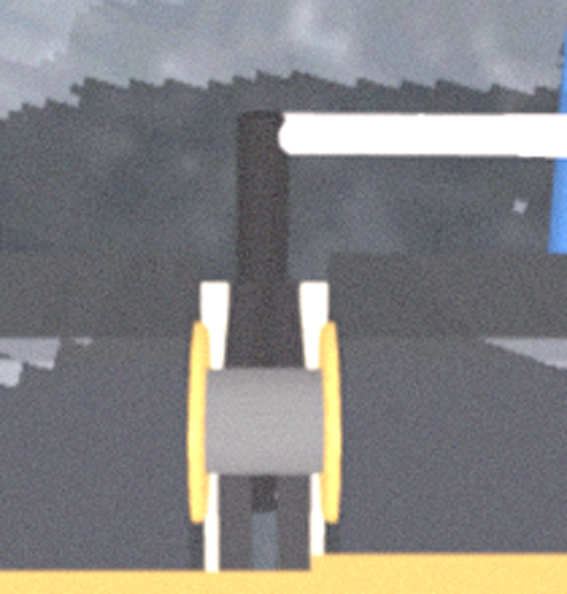

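Emit:
move_arm --rows "0 0 0 0 0 0 0;0 0 0 0 0 0 0;0 0 0 0 0 -0.004 0;0 0 0 0 0 -0.006 0;0 0 0 0 0 0 0"

```text
t: 3.92
eef_pos: [0.5079, 0.1611, 0.032]
ee_rot: [-3.141, -0.001, 0.287]
force: [0.9, 0.0, -1.2]
width: 0.0006
gripper_force: 0.0
```

```bash
python3 - <<'E'
from h import *
s=arm.get_state();print(s["width"],s["gripper_force"],s["force"],s["eef_pos"])
p,d=arm.grab_frame("wrist");cv2.imwrite("pics/w3.png",p);d0=arm.camera_model("wrist")
M=np.eye(4);M[:3,:3]=Ro.from_euler("xyz",s["ee_rot"]).as_matrix();M[:3,3]=s["eef_pos"];M=M@d0["mount"];Ki=np.linalg.inv(d0["mtx"])
c=slice(300,345)
for v in range(215,300,8):
    k=v
    row=p[v].sum(1).astype(int)[290:350]
    X=[(M@np.append(Ki@[u,v,1.]*d[v,u],1))[:3].round(3).tolist() for u in (317,)]
    print(v,X,p[v,317])
for u in (340,360,380,400):print([(M@np.append(Ki@[u,v,1.]*d[v,u],1))[:3].round(3).tolist() for v in range(220,240,3)])
E
```

```text
0.0005906953649005144 0.0 [ 0.87547786  0.0180857  -1.17578507] [0.50790355 0.16112853 0.03200855]
215 [[0.535, 0.169, 0.001]] [46 46 44]
223 [[0.538, 0.17, 0.037]] [35 32 33]
231 [[0.535, 0.169, 0.037]] [40 37 35]
239 [[0.531, 0.168, 0.037]] [39 40 38]
247 [[0.528, 0.167, 0.038]] [41 41 42]
255 [[0.525, 0.166, 0.038]] [38 35 36]
263 [[0.521, 0.165, 0.038]] [39 37 37]
271 [[0.518, 0.164, 0.038]] [41 39 41]
279 [[0.514, 0.162, 0.037]] [34 32 33]
287 [[0.51, 0.161, 0.037]] [38 37 38]
295 [[0.507, 0.16, 0.037]] [40 36 40]
[[0.542, 0.16, 0.035], [0.541, 0.16, 0.036], [0.54, 0.16, 0.036], [0.538, 0.159, 0.035], [0.53, 0.155, 0.002], [0.528, 0.154, 0.001], [0.527, 0.154, 0.001]]
[[0.544, 0.152, 0.035], [0.543, 0.152, 0.036], [0.542, 0.151, 0.036], [0.541, 0.151, 0.036], [0.533, 0.145, 0.001], [0.531, 0.144, 0.002], [0.529, 0.144, 0.001]]
[[0.547, 0.144, 0.035], [0.545, 0.143, 0.035], [0.544, 0.143, 0.036], [0.543, 0.143, 0.036], [0.542, 0.142, 0.035], [0.534, 0.134, 0.001], [0.533, 0.134, 0.002]]
[[0.549, 0.135, 0.035], [0.548, 0.136, 0.038], [0.547, 0.135, 0.036], [0.545, 0.134, 0.035], [0.544, 0.133, 0.034], [0.537, 0.124, 0.002], [0.535, 0.124, 0.001]]
```

```bash
python3 - <<'E'
from h import *
s=arm.get_state();p,d=arm.grab_frame("wrist");m=arm.camera_model("wrist");M=m["mount"];Ki=np.linalg.inv(m["mtx"])
print(s["eef_pos"])
for v in (270,280,288,294,300,310,320,340,360):
    print(v,[(u,(M@np.append(Ki@[u,v,1.]*d[v,u],1)*1000)[:3].round().astype(int).tolist(),int(p[v,u].sum())) for u in (290,302,309,316,323,330,342)])
p=p[180:400,220:430]
p=np.clip(p.astype(float)*3,0,255).astype(np.uint8)
cv2.imwrite("pics/w3c.png",cv2.resize(p,None,fx=2.7,fy=2.7,interpolation=cv2.INTER_CUBIC))
E
```

```text
[0.50770886 0.1610228  0.0317063 ]
270 [(290, [-1, -14, 30], 124), (302, [-1, -7, 29], 132), (309, [10, -3, -4], 92), (316, [11, 0, -6], 107), (323, [10, 3, -5], 114), (330, [-2, 7, 30], 155), (342, [-2, 14, 30], 157)]
280 [(290, [38, -5, -94], 130), (302, [-7, -8, 31], 130), (309, [5, -3, -4], 112), (316, [6, 0, -5], 108), (323, [5, 3, -4], 87), (330, [-7, 7, 30], 152), (342, [38, 6, -96], 127)]
288 [(290, [38, -5, -100], 128), (302, [11, -5, -28], 394), (309, [9, -3, -24], 111), (316, [9, 0, -25], 103), (323, [9, 3, -24], 111), (330, [11, 5, -28], 392), (342, [38, 6, -100], 126)]
294 [(290, [39, -5, -104], 130), (302, [10, -5, -33], 396), (309, [9, -3, -30], 110), (316, [9, 0, -30], 122), (323, [9, 3, -30], 119), (330, [11, 5, -34], 399), (342, [38, 5, -103], 140)]
300 [(290, [39, -4, -107], 112), (302, [10, -5, -39], 336), (309, [9, -2, -35], 101), (316, [9, 0, -36], 116), (323, [9, 3, -36], 109), (330, [10, 5, -37], 379), (342, [38, 5, -106], 129)]
310 [(290, [37, -4, -109], 133), (302, [34, -3, -100], 267), (309, [9, -2, -45], 123), (316, [9, 0, -45], 102), (323, [9, 3, -45], 114), (330, [6, 5, -39], 371), (342, [37, 5, -108], 148)]
320 [(290, [36, -4, -110], 142), (302, [32, -3, -102], 248), (309, [32, -1, -101], 210), (316, [31, 0, -99], 207), (323, [32, 2, -101], 201), (330, [31, 3, -100], 210), (342, [36, 5, -110], 138)]
340 [(290, [32, -4, -109], 138), (302, [29, -2, -104], 255), (309, [29, -1, -104], 236), (316, [28, 0, -103], 235), (323, [28, 2, -103], 231), (330, [28, 3, -103], 231), (342, [31, 5, -109], 139)]
360 [(290, [28, -4, -110], 141), (302, [24, -3, -104], 261), (309, [2, -2, -66], 140), (316, [2, 0, -65], 147), (323, [2, 2, -66], 141), (330, [1, 4, -65], 191), (342, [28, 5, -109], 139)]
```

View pics/w3c.png

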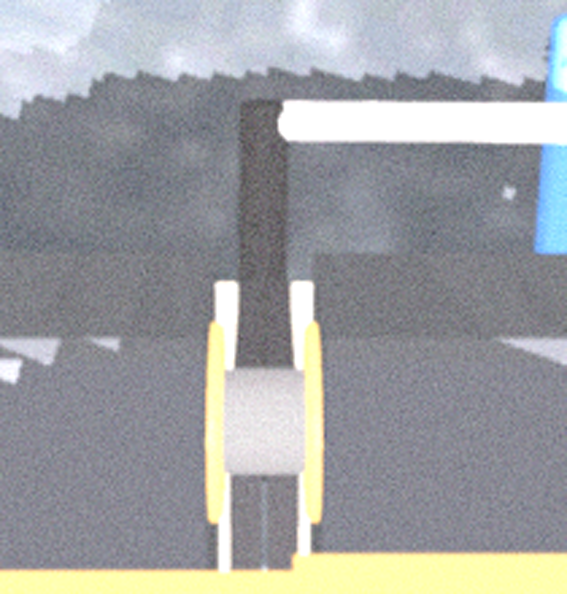

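```bash
python3 - <<'E'
from h import *
print(getattr(arm,"finger_overhang",None))
s=arm.get_state();p,d=arm.grab_frame("wrist");m=arm.camera_model("wrist");M=m["mount"];Ki=np.linalg.inv(m["mtx"])
for u in (302,316,330):print(u,[(v,(M@np.append(Ki@[u,v,1.]*d[v,u],1)*1000)[:3].round().astype(int).tolist()) for v in range(280,290)])
E
```

```text
0.008
302 [(280, [-7, -8, 30]), (281, [-7, -8, 29]), (282, [-8, -8, 30]), (283, [-9, -8, 30]), (284, [-10, -8, 31]), (285, [10, -5, -24]), (286, [11, -5, -26]), (287, [11, -5, -26]), (288, [11, -5, -28]), (289, [11, -5, -29])]
316 [(280, [6, 0, -5]), (281, [6, 0, -6]), (282, [5, 0, -5]), (283, [5, 0, -7]), (284, [4, 0, -6]), (285, [9, 0, -21]), (286, [9, 0, -22]), (287, [9, 0, -22]), (288, [9, 0, -24]), (289, [9, 0, -25])]
330 [(280, [-7, 7, 30]), (281, [-7, 7, 30]), (282, [-9, 7, 31]), (283, [-9, 7, 30]), (284, [-9, 7, 30]), (285, [11, 6, -25]), (286, [10, 6, -25]), (287, [11, 6, -27]), (288, [11, 5, -29]), (289, [11, 5, -29])]
```

The wrist depth puts the fingertips about 21 mm behind the reported TCP, not 8 mm ahead of it. They therefore closed above the bar, which hasn't moved. I'll open, go lower and watch the force.

Emit:
move_arm --rows "0 0 0 0 0 0 0.036;0 0 0 0 0 0 0.036;0 0 0 0 0 0 0.036;0 0 0 0 0 0.008 0.036;0 0 0 0 0 0.008 0.036;0 0 0 0 0 0.006 0.036;0 0 0 0 0 0 0.036"

```text
t: 4.95
eef_pos: [0.507, 0.1605, 0.0085]
ee_rot: [3.141, 0.001, 0.286]
force: [-0.6, -0.6, 0.7]
width: 0.0357
gripper_force: 0.0
```

Emit:
move_arm --rows "0 0 0 0 0 0.005 0.036;0 0 0 0 0 0.005 0.036;0 0 0 0 0 0.003 0.036;0 0 0 0 0 0 0.003;0 0 0 0 0 0 0.003;0 0 0 0 0 0 0.003;0 0 0 0 0 0 0.003;0 0 0 0 0 0 0.003" --squeeze 6

```text
t: 5.95
eef_pos: [0.5075, 0.1609, -0.0036]
ee_rot: [-3.141, -0.0, 0.286]
force: [-0.3, 0.4, 0.8]
width: 0.0072
gripper_force: 6.0
```

Emit:
move_arm --rows "0 0 0 0 -0.0006 -0.0138 0.003;0 0 0 0 0.0008 -0.0138 0.003;0 0 0 0 0.0022 -0.0136 0.003;0 0 0 0 0.0036 -0.0133 0.003;0 0 0 0 0.005 -0.0128 0.003;0 0 0 0 0.0063 -0.0122 0.003;0 0 0 0 0 0 0.003"

```text
t: 6.82
eef_pos: [0.5132, 0.1446, 0.0771]
ee_rot: [-3.14, -0.002, 0.286]
force: [-2.2, 7.2, 1.8]
width: 0.0079
gripper_force: 6.0
```

```bash
python3 - <<'E'
from h import *
q,_=arm.grab_frame("scene");o=cv2.resize(q[170:290,200:350],None,fx=4,fy=4,interpolation=cv2.INTER_CUBIC)
cv2.imwrite("pics/s4.png",o);s=arm.get_state();print(s["width"],s["gripper_force"],s["force"],s["moment"])
E
```

```text
0.007815350173082602 5.996105968952179 [-2.23767179  6.27403659  2.38956021] [ 2.28949768  0.88569106 -0.02009117]
```

View pics/s4.png

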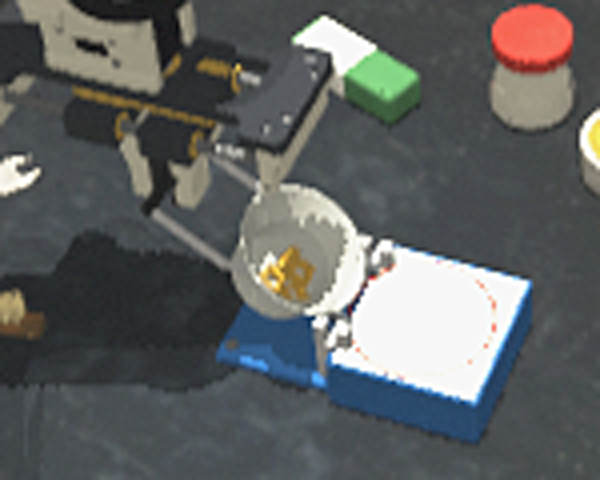

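The cup turns in its yokes with the bar held and the nuts inside. Going on.

Emit:
move_arm --rows "0 0 0 0 0.0066 -0.0115 0.003;0 0 0 0 0.0082 -0.0107 0.003;0 0 0 0 0.0098 -0.0097 0.003;0 0 0 0 0.0108 -0.0086 0.003;0 0 0 0 0.0116 -0.0074 0.003;0 0 0 0 0.0123 -0.0062 0.003;0 0 0 0 0 0 0.003"

```text
t: 7.75
eef_pos: [0.5296, 0.0867, 0.1302]
ee_rot: [3.142, -0.001, 0.285]
force: [-0.4, 3.8, 5.4]
width: 0.0074
gripper_force: 6.0
```

Emit:
move_arm --rows "0 0 0 0 0.0129 -0.0054 0.003;0 0 0 0 0.0133 -0.0036 0.003;0 0 0 0 0.0068 -0.001 0.003;0 0 0 0 0.0068 -0.0009 0.003;0 0 0 0 0.0069 -0.0004 0.003;0 0 0 0 0.0069 -0.0002 0.003;0 0 0 0 0.0069 0.0002 0.003;0 0 0 0 0.0069 0.0006 0.003"

```text
t: 8.75
eef_pos: [0.5482, 0.0222, 0.1405]
ee_rot: [3.142, 0.0, 0.286]
force: [0.1, -0.2, 1.2]
width: 0.0078
gripper_force: 6.0
```

Emit:
move_arm --rows "0 0 0 0 0.0068 0.0009 0.003;0 0 0 0 0.0068 0.0013 0.003;0 0 0 0 0.0067 0.0016 0.003;0 0 0 0 0.0066 0.002 0.003;0 0 0 0 0.0065 0.0023 0.003;0 0 0 0 0.0063 0.0027 0.003;0 0 0 0 0.0062 0.003 0.003;0 0 0 0 0.006 0.0033 0.003"

```text
t: 9.75
eef_pos: [0.5629, -0.0275, 0.1232]
ee_rot: [-3.142, 0.0, 0.286]
force: [0.1, 0.4, -0.3]
width: 0.008
gripper_force: 6.0
```

Emit:
move_arm --rows "0 0 0 0 0.0115 0.0076 0.003;0 0 0 0 0.0107 0.0087 0.003;0 0 0 0 0.0097 0.0098 0.003;0 0 0 0 0.0086 0.0108 0.003;0 0 0 0 0.0074 0.0116 0.003;0 0 0 0 0.0062 0.0123 0.003;0 0 0 0 0.0049 0.0129 0.003;0 0 0 0 0 0 0.003"

```text
t: 10.75
eef_pos: [0.579, -0.0841, 0.0485]
ee_rot: [-3.142, 0.002, 0.286]
force: [-0.4, -0.1, -0.6]
width: 0.007
gripper_force: 6.0
```

Emit:
move_arm --rows "0 0 0 0 0.0018 0.0066 0.003;0 0 0 0 0.0017 0.0067 0.003;0 0 0 0 0.0012 0.0068 0.003;0 0 0 0 0.0008 0.0068 0.003;0 0 0 0 0 0 0.003;0 0 0 0 0 0 0.003"

```text
t: 11.5
eef_pos: [0.5811, -0.0892, 0.0229]
ee_rot: [3.141, 0.0, 0.286]
force: [1.0, -4.8, -0.7]
width: 0.0078
gripper_force: 6.0
```

Emit:
move_arm --rows "0 0 0 0 0 0.001 0.003;0 0 0 0 0 0 0.003;0 0 0 0 0 0 0.03;0 0 0 0 0 0 0.03;0 0 0 0 0 0 0.03;0 0 0 0 0 -0.02 0.03;0 0 0 0 0 -0.04 0.03;0 0 0 0 0 -0.06 0.05"

```text
t: 12.5
eef_pos: [0.5797, -0.0888, 0.1415]
ee_rot: [-3.141, 0.004, 0.287]
force: [0.9, 0.9, -0.1]
width: 0.0358
gripper_force: 0.0
```

Emit:
move_arm --rows "0 0 10 0 -0.03 -0.02 0.087;0 0 10 0 -0.03 -0.01 0.087;0 0 10 0 0 0 0.087;0 0 10 0 0 0 0.087;0 0 10 0 0 0 0.087;0 0 10 0 0 0 0.087;0 0 10 0 0 0 0.087;0 0 10 0 0 0 0.087"

```text
t: 13.5
eef_pos: [0.5691, -0.0301, 0.1718]
ee_rot: [-3.142, 0.0, -1.115]
force: [-1.0, 0.5, -0.1]
width: 0.087
gripper_force: 0.0
```

```bash
python3 - <<'E'
from h import *
s=arm.get_state();p,d=arm.grab_frame("wrist");print(s["eef_pos"],np.degrees(s["ee_rot"]))
t,_=arm.grab_frame("top");q,_=arm.grab_frame("scene")
o=np.zeros((600,800,3),np.uint8);o[:300,:400]=cv2.resize(p,(400,300));
t=cv2.resize(t[205:305,205:345],(400,286),interpolation=cv2.INTER_CUBIC);o[:286,400:]=t
q=cv2.resize(q[190:290,215:355],(400,286),interpolation=cv2.INTER_CUBIC);o[305:591,:400]=q
cv2.imwrite("pics/c5.png",o)
E
```

```text
[ 0.56905772 -0.03014129  0.17182998] [-1.79998984e+02  1.73633394e-02 -6.39087016e+01]
```

View pics/c5.png

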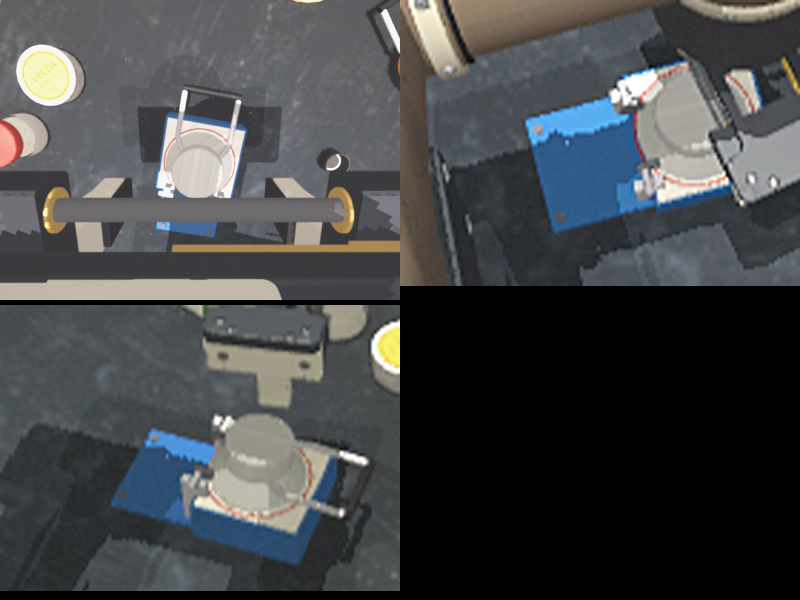

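The cup stands flat, mouth down, on the circle, and no nuts are outside it. Its bottom is at wrist pixel ~(317,272).

```bash
python3 - <<'E'
from h import *
s=arm.get_state();p,d=arm.grab_frame("wrist");m=arm.camera_model("wrist")
T=np.eye(4);T[:3,:3]=Ro.from_euler("xyz",s["ee_rot"]).as_matrix();T[:3,3]=s["eef_pos"];M=T@m["mount"]
v,u=np.mgrid[0:480,0:640];P=(np.linalg.inv(m["mtx"])@np.stack([u.ravel(),v.ravel(),np.ones(u.size)])*d.ravel());W=(M[:3,:3]@P).T+M[:3,3]
k=(abs(W[:,2]-.082)<.006)&(np.hypot(W[:,0]-.5566,W[:,1]+.0045)<.05);q=W[k]
print(len(q),q.mean(0),q.min(0),q.max(0),cv2.minEnclosingCircle(q[:,:2].astype(np.float32)))
plan([.556,-.0045,.085],-73.4,3)
E
```

```text
4859 [ 0.56120784 -0.0101951   0.08579418] [ 0.53006064 -0.03583906  0.07605415] [0.58723371 0.02105334 0.08799839] ((0.5585539937019348, -0.0072369761765003204), 0.028909379616379738)
yaw [-1.800e+02  1.000e-02 -6.334e+01] dist/row 0.030510527958039213
[-0.    0.    3.35] [-0.0096  0.0001  0.029 ]
[-0.    0.    3.35] [-0.0096  0.0006  0.0289]
[-0.    0.    3.35] [-0.0096  0.0012  0.0289]
```

Emit:
move_arm --rows "0 0 3.35 -0.0092 0.0003 0.029 0.0876;0 0 3.35 -0.009 0.0009 0.0289 0.0876;0 0 3.35 -0.009 0.0015 0.0289 0.0876;0 0 0 0 0 0.015 0.0876;0 0 0 0 0 0.015 0.0876;0 0 0 0 0 0.012 0.0876;0 0 0 0 0 0 0.0876" --squeeze 30

```text
t: 14.58
eef_pos: [0.5557, -0.0067, 0.0423]
ee_rot: [3.14, -0.0, -1.285]
force: [0.2, 0.6, 2.0]
width: 0.0878
gripper_force: 0.0
```

Emit:
move_arm --rows "0 0 0 0 0 0.002 0.05;0 0 0 0 0 0 0.05;0 0 0 0 0 0 0.05;0 0 0 0 0 0 0.05;0 0 0 0 0 0 0.05;0 0 0 0 0 0 0.05;0 0 0 0 0 0 0.05;0 0 0 0 0 0 0.05"

```text
t: 15.58
eef_pos: [0.5565, -0.0064, 0.042]
ee_rot: [-3.141, -0.0, -1.285]
force: [-0.4, -0.3, 6.4]
width: 0.0568
gripper_force: 30.6
```

Emit:
move_arm --rows "0 0 0 0 0 -0.004 0.05;0 0 0 0 0 -0.006 0.05;0 0 0 0 0 -0.01 0.05;0 0 0 0 0 -0.014 0.05;0 0 0 0 0 -0.016 0.05;0 0 0 0 0 -0.016 0.05;0 0 0 0 0 -0.014 0.05;0 0 0 0 0 0 0.05" --squeeze 45

```text
t: 16.58
eef_pos: [0.5569, -0.0061, 0.1226]
ee_rot: [-3.139, -0.0, -1.285]
force: [-0.1, -0.7, -2.0]
width: 0.0565
gripper_force: 44.5
```

Emit:
move_arm --rows "0 0 0 0 0 -0.01 0.05;0 0 0 0 0 -0.01 0.05;0 0 0 0 0 0 0.05"

```text
t: 16.95
eef_pos: [0.5567, -0.0062, 0.142]
ee_rot: [-3.14, -0.0, -1.285]
force: [0.5, 0.7, -2.3]
width: 0.0565
gripper_force: 44.5
```

```bash
python3 - <<'E'
from h import *
t,_=arm.grab_frame("top");q,_=arm.grab_frame("scene")
o=np.zeros((300,800,3),np.uint8)
o[:286,400:]=cv2.resize(t[205:305,255:395],(400,286),interpolation=cv2.INTER_CUBIC)
o[:286,:400]=cv2.resize(q[170:290,220:388],(400,286),interpolation=cv2.INTER_CUBIC)
cv2.imwrite("pics/c6.png",o)
plan([.551,-.291,.13],-73.4,8)
E
```

```text
yaw [ 1.7999e+02  1.0000e-02 -7.3640e+01] dist/row 0.03561151766295769
[ 0.    0.   -0.03] [0.034  0.0106 0.0014]
[ 0.    0.   -0.03] [0.034  0.0106 0.0014]
[ 0.    0.   -0.03] [0.034  0.0106 0.0014]
[ 0.    0.   -0.03] [0.0339 0.0107 0.0014]
[ 0.    0.   -0.03] [0.0339 0.0107 0.0014]
[ 0.    0.   -0.03] [0.0339 0.0107 0.0014]
[ 0.    0.   -0.03] [0.0339 0.0107 0.0014]
[ 0.    0.   -0.03] [0.0339 0.0107 0.0014]
```

View pics/c6.png

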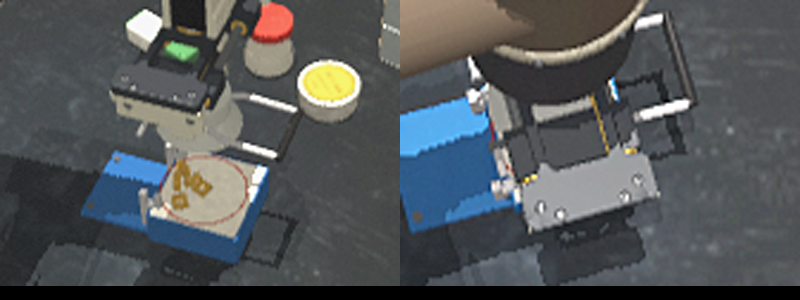

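The nuts lie in one heap inside the circle and the cup hangs level. Now over to the pad.

Emit:
move_arm --rows "0 0 0 0.02 0.0062 0 0.05;0 0 0 0.034 0.0107 0 0.05;0 0 0 0.04 0.0125 0 0.05;0 0 0 0.044 0.0139 0 0.05;0 0 0 0.044 0.0139 0 0.05;0 0 0 0.04 0.0125 0 0.05;0 0 0 0.03 0.0094 0 0.05;0 0 0 0.0196 0.0062 0 0.05"

```text
t: 18.05
eef_pos: [0.5502, -0.2924, 0.1403]
ee_rot: [3.141, 0.001, -1.286]
force: [-0.2, 0.8, -1.8]
width: 0.0567
gripper_force: 44.6
```

Emit:
move_arm --rows "0 0 0 0 0 0.02 0.05;0 0 0 0 0 0.03 0.05;0 0 0 0 0 0.03 0.05;0 0 0 0 0 0.025 0.05;0 0 0 0 0 0.015 0.05;0 0 0 0 0 0.006 0.05;0 0 0 0 0 0 0.05"

```text
t: 18.92
eef_pos: [0.551, -0.291, 0.0152]
ee_rot: [-3.142, -0.0, -1.285]
force: [0.3, 0.3, -1.8]
width: 0.0567
gripper_force: 44.6
```

Emit:
move_arm --rows "0 0 0 0 0 0.003 0.05;0 0 0 0 0 0.002 0.05;0 0 0 0 0 0.002 0.05;0 0 0 0 0 0.0015 0.05;0 0 0 0 0 0 0.05;0 0 0 0 0 0 0.05"

```text
t: 19.68
eef_pos: [0.5508, -0.291, 0.0066]
ee_rot: [-3.142, -0.0, -1.285]
force: [-0.5, -0.2, -1.2]
width: 0.0569
gripper_force: 44.6
```

Emit:
move_arm --rows "0 0 0 0 0 0.001 0.05;0 0 0 0 0 0.001 0.05;0 0 0 0 0 0 0.05"

```text
t: 20.05
eef_pos: [0.5511, -0.2911, 0.0052]
ee_rot: [-3.141, -0.001, -1.285]
force: [-0.7, 2.6, 3.5]
width: 0.0567
gripper_force: 44.8
```

Contact: the force turned positive. I'll release and lift off.

Emit:
move_arm --rows "0 0 0 0 0 0 0.0876;0 0 0 0 0 0 0.0876;0 0 0 0 0 0 0.0876;0 0 0 0 0 0 0.0876;0 0 0 0 0 -0.01 0.0876;0 0 0 0 0 -0.03 0.0876;0 0 0 0 0 -0.05 0.0876;0 0 0 0 0 -0.05 0.0876"

```text
t: 21.05
eef_pos: [0.5506, -0.291, 0.1467]
ee_rot: [3.142, -0.0, -1.285]
force: [-0.3, -0.2, 0.7]
width: 0.0878
gripper_force: 0.0
```

Emit:
move_arm --rows "0 0 0 -0.03 0 -0.03 0.0876;0 0 0 -0.03 0 -0.01 0.0876;0 0 0 -0.02 0 0 0.0876;0 0 0 0 0 0 0.0876;0 0 0 0 0 0 0.0876"

```text
t: 21.68
eef_pos: [0.5281, -0.2144, 0.184]
ee_rot: [3.141, 0.0, -1.285]
force: [0.3, -0.8, 0.2]
width: 0.0875
gripper_force: 0.0
```

```bash
python3 - <<'E'
from h import *
s=arm.get_state();p,d=arm.grab_frame("wrist");m=arm.camera_model("wrist");print(s["eef_pos"],s["force"],s["width"])
T=np.eye(4);T[:3,:3]=Ro.from_euler("xyz",s["ee_rot"]).as_matrix();T[:3,3]=s["eef_pos"];M=T@m["mount"]
v,u=np.mgrid[0:480,0:640];P=(np.linalg.inv(m["mtx"])@np.stack([u.ravel(),v.ravel(),np.ones(u.size)])*d.ravel());W=(M[:3,:3]@P).T+M[:3,3]
k=(abs(W[:,2]-.046)<.008)&(np.hypot(W[:,0]-.551,W[:,1]+.291)<.06);q=W[k]
print(len(q),cv2.minEnclosingCircle(q[:,:2].astype(np.float32)),np.percentile(q[:,2],[5,50,95]))
q=q[q[:,2]>.043];A=np.c_[q[:,:2],np.ones(len(q))];print("tilt",np.linalg.lstsq(A,q[:,2],rcond=None)[0])
# nuts via scene colour
p,d=arm.grab_frame("scene");m=arm.camera_model("scene");Ti=np.linalg.inv(m["camera_from_world"])
P=(np.linalg.inv(m["mtx"])@np.stack([u.ravel(),v.ravel(),np.ones(u.size)])*d.ravel());W=(Ti[:3,:3]@P).T+Ti[:3,3]
c=p.reshape(-1,3).astype(int);r=np.hypot(W[:,0]-.5566,W[:,1]+.0045)
k=(c[:,2]-c[:,0]>50)&(c[:,1]-c[:,0]>25)&(r<.12)&(W[:,2]>.03);print(k.sum(),np.percentile(r[k],[5,50,90,100]))
E
```

```text
[ 0.5281139  -0.21438296  0.18402653] [ 0.28130522 -0.80967067  0.24823618] 0.08745301729069122
4968 ((0.5501630902290344, -0.29063984751701355), 0.02900906652212143) [0.0456259  0.04714045 0.04845018]
tilt [ 0.00033263 -0.00022646  0.04685789]
966 [0.01115719 0.06388161 0.11308132 0.11995524]
```

```bash
python3 - <<'E'
from h import *
p,d=arm.grab_frame("top");m=arm.camera_model("top")
c=p.astype(int);k=(c[...,2]-c[...,0]>60)&(c[...,1]-c[...,0]>40);k[:215]=0;k[285:]=0;k[:,:240]=0;k[:,360:]=0
v,u=np.nonzero(k);r=[np.linalg.norm(ray("top",x,.047)[:2]-[.5566,-.0045]) for x in zip(u,v)]
print(len(r),np.max(r) if r else None)
if r and np.max(r)<.05: print(arm.job_done())
E
```

```text
0 None
```

```bash
python3 - <<'E'
from h import *
p,_=arm.grab_frame("scene");c=p.astype(int);k=(c[...,2]-c[...,0]>50)&(c[...,1]-c[...,0]>25)
v,u=np.nonzero(k);R=np.array([ray("scene",x,.045)[:2]-[.5566,-.0045] for x in zip(u,v)]);r=np.hypot(*R.T)
print(np.histogram(r,bins=np.arange(0,.13,.01)),R[r<.06].min(0),R[r<.06].max(0))
n=(r<.06).sum()
if n>30 and r[r<.06].max()<.05: print(arm.job_done())
E
```

```text
Traceback (most recent call last):
  File "h.py", line 4, in ray
    m=m or arm.camera_model(n);T=np.linalg.inv(m["camera_from_world"])
           ~~~~~~~~~~~~~~~~^^^
ValueError: time passes only in moves, steps and waits
```

```bash
python3 - <<'E'
from h import *
m=arm.camera_model("scene")
p,_=arm.grab_frame("scene");c=p.astype(int);k=(c[...,2]-c[...,0]>50)&(c[...,1]-c[...,0]>25)
v,u=np.nonzero(k);R=np.array([ray("scene",x,.045,m)[:2]-[.5566,-.0045] for x in zip(u,v)]);r=np.hypot(*R.T)
print(np.histogram(r,bins=np.arange(0,.13,.01))[0],R[r<.06].min(0),R[r<.06].max(0))
n=(r<.06).sum()
if n>30 and r[r<.06].max()<.05: print(arm.job_done())
E
```

```text
[31 36 48 48 14  0  0  0  0  0  0  0] [-0.0487888  -0.03532125] [0.03825266 0.04254588]
the job is handed in; nothing more can be done
None
```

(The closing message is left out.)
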